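Clamp a junction box to its mounting plate

ROBOT

A 6-joint arm with a two-finger parallel gripper is mounted at the origin on the work surface. World frame = base frame: x ahead of the robot, y to its left, z up, the work surface at z = 0. Lengths are in m, angles in rad, forces in N, time in s.
With the tool pointing down it reaches from about 0.3 to 0.75 m from the base axis. Payload 8.5 kg.
Tool frame: the origin (TCP) lies at the very end of the fingers, on their centre line; the grasp point (between the pads) lies manip.tcp_to_grasp behind it (manip.tcp_to_grasp is the distance from the TCP to the grasp point, in m); z points along the fingers, y is the line along which they close (so a half turn about z gives the same grasp; the last joint's range is limited). The gripper opens to 85 mm and grips with 20 to 120 N. Pads are 22 mm wide; open, the fingers measure 114 mm over their backs; the gripper's body (76 mm by 85 mm) begins 54 mm behind the grasp point. The pads swing forward as they close: fully open they stand 13 mm farther back than shut.
Start: joints at [-0.215, 0.381, 1.297, -0, 1.464, -0.215], TCP at [0.55, 0, 0.231] pointing down, gripper open.
Joint ranges: [-3.11, 3.11], [-0.89, 2.33], [0.22, 2.48], [-1.42, 4.56], [0.17, 2.85], [-2.88, 2.88]. Speed limits (rad/s): [2.39, 2.39, 3.14, 3.14, 3.14, 3.14].

INTERFACE

Orientations are given as a unit quaternion [x, y, z, w].
In Python, from rig import manip gives the robot as it stands.
- The arm moves only by the tool drive_tool, never from a script. Its argument "plan" is a list of rows, each an object of numbers: "tx", "ty", "tz": the shift along the tool's x, y, z in mm; "roll": the turn about the tool's z in rad. A call has 1 to 10 rows; each row is the pose to reach, as a shift and turn from the pose commanded when the call began, along the tool's axes at that moment; what a row does not reach only later rows make up. A row lasts 1/8 s, in which the tool goes at most 62.5 mm and 10.7 degrees, less where a joint would pass 70% of its speed; a pose out of reach is approached as far as the arm can. A call with a gripper value outside its range is refused whole. "jaw" is the closure, from 0 (fully open) to 1 (shut), set as the call begins (left out, the last holds). The fingers move at their own pace and stop on an object; "squeeze" is the grip in N (left out, the last holds). Time passes only in rows, so rows that repeat a pose let the fingers close. It gives the time, the measured TCP pose, the force, the opening and the grip force at its end, in the units of the state.
- manip.read_state(): the state, without advancing time (a new reading comes with each control period).
- manip.capture(name): name is "scene" or "side" or "wrist"; returns a dict with "image" (480x640x3 uint8, red, green, blue), "z_map" (480x640 float32, m along the optical axis (not along the pixel's ray), 0 where there is no reading), "fov_y" (degrees; the focal length in pixels is half the picture's height over the tangent of half this angle, whatever the lens; pixels are square), "cx", "cy" (the principal point, pixels), "origin" and "rotation" of the camera in the world. Camera axes: x right, y up, looking along -z (the intrinsics and any distortion apply to the point x, -y, -z); pixel columns grow to the right and rows downward; lengths in m; the calibration is good to about 2 mm. A picture is of the moment at which its call begins.
- manip.job_done(): hands the job in; it is judged then, once.
Trained networks look in the newest picture that a camera, given by its name, has taken for a name from the list of things; names that differ only in an ending like _2 or _b are one class to them, and where a whole thing is asked for, a point or a joint stands for the part that bears it (a point fixed in the world has none). Each returns a list of dicts, best first, with "conf" (0 to 1); they miss things now and then, are a little off and sometimes report something else, mostly with a low value. They report only what shows in the picture. A call takes as long as a camera call. They do not tell look-alikes from the thing itself.
- manip.boxes_of(camera, target): "bbox" ([left, top, width, height] in pixels, round what is visible of it).
- manip.mark_of(camera, target): "point" ([column, row] in pixels: a listed point, or the origin of a listed thing).
The state is a dict: "time": time; "q": joint angles; "qd": joint speeds; "joint_torque": joint torques, N m; "eef_pos": TCP position; "eef_rot": TCP orientation; "ft_force": force on the tool from outside, world axes, zero at the start; "moment": the same for the moment, N m; "gripper_width": finger opening in m; "grip_force": force on a finger pad.
Only numpy, scipy, OpenCV 4.12 (cv2) and the standard library are available. Lean on these libraries where they do the work, as an engineer would, in place of code of your own. Each camera call takes 0.05 s, during which the arm holds its last target. There are 200 camera calls.

TASK

The grey PVC junction box is being cemented to its mounting plate, which already stands against the head jaw of the one-hand bar clamp. Stand the rectangular box on the clamp's board between the plate and the far jaw, a narrow end facing the plate and centred on it, let it go, and then close the clamp with its trigger alone: pump it until the far jaw's soft pad bears on the box and box and plate are pressed together, with the pad squashed in about 5 mm, firm but not so hard that the box cracks. Finish still squeezing the trigger, so that the pressure stays on while the cement grabs; do not push the far jaw by hand, and leave the other things on the bench where they are.

Things in the scene. Friction and masses are not known exactly. Their poses are not given: they have to be found in the camera images.
- clamp: One-hand bar clamp lying on its side, bolted to a fixed plywood board; place and yaw vary. Origin on the bench under the bar, in the head; x along the jaws, away from the pistol grip; y along the bar, head to far jaw; z up. Board x -40..150, y -85..255 mm, top at z 12 mm, its working surface. Steel bar 20 (x) x 8 mm at x 0, z 42 mm. Black head x -29..29, y -47..19, top z 61 mm; handle and trigger overhang the bench.
- head_pad (a point): Middle of the head jaw's fixed pad face, 44 wide (x) x 30 mm high, facing the clamp's +y: clamp frame (80, 26, 42) mm. The head jaw reaches to clamp x = 111 mm.
- handle_grip (a point): Middle of the fixed pistol handle where a hand squeezes it: clamp frame (-70, -28, 42) mm. The handle is a black bar along x, -25 to -125 mm, 16 mm thick (y -36 to -20), z 28 to 56 mm. Fingers from above can straddle handle and trigger, closing along the clamp's y.
- trigger_grip (a point): Point on the trigger's outer (+y) face where fingers pull; at rest clamp frame (-70, 18, 42) mm, moving 18 mm towards the handle (-y) in a full pull. The grey trigger blade is 10 mm thick, 26 mm high (z 29 to 55), free over clamp x -30 to -105 mm. Span over handle and trigger here: 54 mm at rest, 36 mm fully pulled.
- blade: The trigger blade itself (see trigger_grip); origin on its pivot, clamp frame (4, 6, 42) mm, 74 mm from the grip point.
- trigger (a joint): Trigger angle: 0 at rest to 0.25 rad fully pulled (74 mm per rad at the grip point). A spring brings it back when let go. Pulling drives the bar about 36 mm per rad (8 to 9 mm a full pull), about 20 mm per rad once the pad is being squashed; letting back leaves the bar where it is. At the grip point the pull takes 5 to 8 N for the spring, about 12 N while the bar runs free and 18 to 20 N with the pad squashed 5 mm.
- bar (a joint): How far bar and far jaw are drawn closed, m: 0 fully open (pad face at clamp y = 156 mm), starts at 0 to 0.018; with plate and box just touching all round it is 0.046, beyond that the pad squashes. A slip brake holds the bar against only about 7 N: when the trigger is let go a harder squeeze falls back to that.
- jaw: Black far jaw fixed on the bar's end, from clamp x = -17 to 105 mm, 26 mm high, about 35 mm deep behind the pad; origin on the bar's axis at clamp y = -(bar travel), z 42 mm, not at the jaw.
- pad: Soft rubber pad 44 (x) x 16 (y) x 30 mm (z) on the far jaw, facing the clamp's -y; origin at the middle of its face.
- pad_face (a point): Middle of the far pad's face: clamp frame (80, 156 - bar travel + squash, 42) mm. With head pad, plate, box and pad pressed together it stands at y = 110 mm.
- pad_squash (a joint): How far the soft pad is pressed into the far jaw, m: 0 free, up to 0.0135. A spring of 4 N per mm: 5 mm is 20 N of clamping force; the box cracks above 30 N (7.5 mm), which a careless full pull can reach.
- box: Rectangular grey PVC junction box, 56 (x) x 72 (y) x 50 mm (z), four lid screws on top, round knock-outs on its long sides; loose, about 0.2 kg, upright on the open bench to the left of the clamp. Origin at the centre of its underside. Its narrow 56 mm ends face its own +y and -y; either may go to the plate.
- plate: Grey PVC mounting plate 92 (x) x 12 (y) x 46 mm (z) with a screw hole in each ear, loose, on edge on the board within 3 mm of the head pad, its axes along the clamp's; its place along x varies by a few mm. Origin at the centre of its lower edge.
- cement: Bystander: can of cement, 66 mm across, 95 mm high; origin under its centre.
- screwdriver: Bystander: screwdriver lying on the bench.
- round_box: Bystander: round grey junction box 84 mm across, 34 mm high; origin under its centre.
- coupling: Bystander: white pipe coupling 42 mm across, 45 mm high, standing; origin under its centre.
- cover: Bystander: flat steel cover plate 70 x 112 x 6 mm; origin under its centre.
- wrench: Bystander: wrench lying on the bench.
- lamp_carton: Bystander: lamp carton 95 x 95 x 120 mm; origin under its centre.
Things that resemble listed ones, but are neither listed nor needed, are in the scene too. Leave any brown or red look-alike of the box alone.

How it is judged:
On the way, in this order (a step that is already met when the one before it is completed fails the run):
1. the box stands on the board between the plate and the far jaw, end on to the plate and about centred, and has been let go (x of box in the frame of plate between -0.012 and 0.012 m and angle between each of box, plate's own z axis and vertical below 0.06 rad and z of box in the frame of clamp between 0.008 and 0.016 m and y of box in the frame of clamp between 0.066 and 0.115 m and angle between the y axis of box and the y axis of plate, either way round below 0.25 rad and contact force between the fingers and box below 0.1 N), for 0.2 s.
2. the far jaw's pad has been pumped up to the box and presses it against the plate (contact force between pad and box above 4 N and contact force between box and plate above 3 N), for 0.1 s.
At the end, for the whole second after the job is handed in: Fingers still squeeze the trigger (over 0.02 rad); the pad presses the box with 10 to 28 N (squashed 2.5 to 7 mm) and the box the plate with over 7 N; both stand upright on the board, square within 0.06 rad, box centred on plate within 7 mm, at rest, fingers off the box (contact force between pad and box between 10 and 28 N and contact force between box and plate above 7 N and contact force between the fingers and blade above 2 N and value of joint trigger above 0.02 rad and contact force between the fingers and box below 0.1 N and linear speed of box below 0.01 m/s and x of box in the frame of plate between -0.007 and 0.007 m and angle between each of box, plate's own z axis and vertical below 0.06 rad and z of box in the frame of clamp between 0.008 and 0.016 m and angle between the y axis of box and the y axis of plate, either way round below 0.06 rad and angle between the y axis of plate and the y axis of clamp, either way round below 0.06 rad); the arm keeps its last pose, push and grip.
It fails at once if the box is cracked: the pad presses it with more than 30 N (contact force between pad and box above 30 N).
It fails at once if the far jaw or its pad is pushed by hand instead of being pumped (contact force between any of the arm, the fingers and jaw above 7 N or contact force between any of the arm, the fingers and pad above 7 N).
It fails at once if another thing on the bench is moved by more than 30 mm (distance of any of cement, screwdriver, round_box, coupling, cover, wrench, lamp_carton from where it was at the start of the episode above 0.03 m).
It also fails if it takes over 54 s, if anything falls off the work surface, if the arm or the gripper's body presses on something with over 40 N, if the wrist force passes 120 N, or if a joint passes its speed limit or range.

## Working session

There is one attempt and no reset: what is moved stays moved. The work goes in short steps, Python scripts to look and compute and a tool call to move; the robot and the scene stay as the last step left them, time stands still between calls to the robot, and variables do not carry over. Pictures are saved under pics/ and viewed, at most 10 in all, crops included, and the job is handed in when it is done.

Besides the shell and the picture viewer there is one more tool, called after "Emit:" by a JSON object that holds its "fn" and its "kwargs", one argument or row to a line. drive_tool: Moves the arm, as the interface text tells. Its arguments: {"type":"object","properties":{"plan":{"type":"array"},"jaw":{"type":"number"},"squeeze":{"type":"number"}},"required":["plan"]}

```bash
ls; mkdir -p pics
cat > h.py <<'E'
from rig import manip
import numpy as np, cv2
from scipy.spatial.transform import Rotation as R
def cap(n):
    c=manip.capture(n); c['f']=240/np.tan(np.radians(c['fov_y'])/2); return c
def cloud(c):
    z=c['z_map']; v,u=np.mgrid[0:480,0:640]
    p=np.stack([(u-c['cx'])/c['f']*z,-(v-c['cy'])/c['f']*z,-z],-1)
    w=p@np.array(c['rotation']).T+np.array(c['origin']); w[z<=0]=np.nan; return w
def ray(c,px,h):
    d=np.array([(px[0]-c['cx'])/c['f'],-(px[1]-c['cy'])/c['f'],-1])@np.array(c['rotation']).T
    o=np.array(c['origin']); return o+d*(h-o[2])/d[2]
E
python3 - <<'E'
from h import *
print(manip.tcp_to_grasp)
s=manip.read_state(); print(s['eef_pos'],s['eef_rot'],s['gripper_width'],s['time'])
ims=[]
for n in ['scene','side']:
    c=cap(n); ims.append(c['image']); print(n,{k:c[k] for k in c if k not in('image','z_map')})
    w=cloud(c)
    for t,h in [('box',0),('plate',.012),('clamp',0),('head_pad',.042),('trigger_grip',.042),('handle_grip',.042),('pad_face',.042),('cement',0),('lamp_carton',0)]:
        print(n,t,[(np.round(m['point']).tolist(),round(m['conf'],2),np.round(ray(c,m['point'],h),3).tolist()) for m in manip.mark_of(n,t)[:3]], )
    cv2.imwrite(f'pics/{n}0.png',c['image'][...,::-1])
E
```

```text
pics
0.0187
[5.49712060e-01 7.96568374e-05 2.30708966e-01] [ 7.07112940e-01  7.07100247e-01 -3.64738158e-04 -6.29675177e-04] 0.08540117009165878 0.0
scene {'fov_y': 42.27404942007333, 'cx': 311.41041201950844, 'cy': 229.17941336371956, 'origin': array([ 1.35884809, -0.04062058,  1.28123015]), 'rotation': array([0.21584519, 0.21245594, 0.6527961 , 0.69435624]), 'f': np.float64(620.7798447880183)}Traceback (most recent call last):
  File "<stdin>", line 7, in <module>
  File "h.py", line 9, in cloud
    w=p@np.array(c['rotation']).T+np.array(c['origin']); w[z<=0]=np.nan; return w
      ~^~~~~~~~~~~~~~~~~~~~~~~~~~
ValueError: matmul: Input operand 1 has a mismatch in its core dimension 0, with gufunc signature (n?,k),(k,m?)->(n?,m?) (size 4 is different from 3)
```

```bash
sed -i "s|c\['f'\]=240|c['rotation']=R.from_quat(c['rotation']).as_matrix(); c['f']=240|" h.py
python3 - <<'E'
from h import *
for n in ['scene','side']:
    c=cap(n); print(n,c['origin'],[k for k in c])
    for t,h in [('box',0),('plate',.012),('clamp',0),('head_pad',.042),('trigger_grip',.042),('handle_grip',.042),('pad_face',.042),('cement',0),('lamp_carton',0)]:
        print(n,t,[(np.round(m['point']).tolist(),round(m['conf'],2),np.round(ray(c,m['point'],h),3).tolist()) for m in manip.mark_of(n,t)[:3]], )
    cv2.imwrite(f'pics/{n}0.png',c['image'][...,::-1])
    np.savez(f'{n}0.npz',w=cloud(c),im=c['image'])
E
```

```text
scene [ 1.35884809 -0.04062058  1.28123015] ['image', 'z_map', 'fov_y', 'cx', 'cy', 'origin', 'rotation', 'f']
scene box [([447.0, 241.0], 0.89, [0.512, 0.33, 0.0]), ([267.0, 191.0], 0.88, [0.321, -0.115, 0.0]), ([422.0, 153.0], 0.77, [0.216, 0.313, 0.0])]
scene plate [([491.0, 189.0], 0.71, [0.364, 0.471, 0.012]), ([303.0, 284.0], 0.69, [0.619, -0.034, 0.012])]
scene clamp [([294.0, 258.0], 0.72, [0.538, -0.054, 0.0])]
scene head_pad [([303.0, 280.0], 0.85, [0.625, -0.035, 0.042])]
scene trigger_grip [([303.0, 228.0], 0.51, [0.478, -0.028, 0.042]), ([183.0, 328.0], 0.27, [0.732, -0.303, 0.042])]
scene handle_grip [([282.0, 226.0], 0.77, [0.469, -0.078, 0.042])]
scene pad_face [([354.0, 287.0], 0.53, [0.653, 0.082, 0.042])]
scene cement [([187.0, 200.0], 0.89, [0.337, -0.326, 0.0]), ([440.0, 300.0], 0.74, [0.677, 0.283, -0.0])]
scene lamp_carton [([109.0, 236.0], 0.73, [0.44, -0.516, 0.0]), ([503.0, 276.0], 0.71, [0.622, 0.443, 0.0])]
side [0.25771448 0.70123283 1.01080945] ['image', 'z_map', 'fov_y', 'cx', 'cy', 'origin', 'rotation', 'f']
side box [([309.0, 398.0], 0.86, [0.388, 0.339, 0.0]), ([343.0, 317.0], 0.7, [0.373, 0.146, 0.0]), ([390.0, 231.0], 0.67, [0.324, -0.115, 0.0])]
side plate [([262.0, 227.0], 0.92, [0.622, -0.029, 0.012]), ([379.0, 119.0], 0.48, [0.44, -0.501, 0.012])]
side clamp [([295.0, 231.0], 0.67, [0.546, -0.049, 0.0])]
side head_pad [([262.0, 213.0], 0.61, [0.626, -0.047, 0.042]), ([297.0, 479.0], 0.51, [0.36, 0.494, 0.042])]
side trigger_grip [([316.0, 232.0], 0.53, [0.487, -0.029, 0.042]), ([328.0, 218.0], 0.18, [0.471, -0.076, 0.042])]
side handle_grip [([324.0, 217.0], 0.75, [0.481, -0.077, 0.042])]
side pad_face [([237.0, 254.0], 0.42, [0.638, 0.083, 0.042])]
side cement [([400.0, 167.0], 0.82, [0.345, -0.337, 0.0])]
side lamp_carton [([380.0, 119.0], 0.95, [0.439, -0.515, 0.0])]
```

View pics/scene0.png

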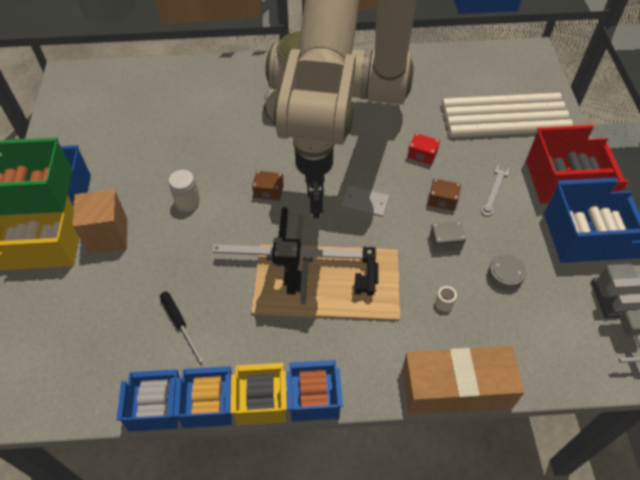

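View pics/side0.png

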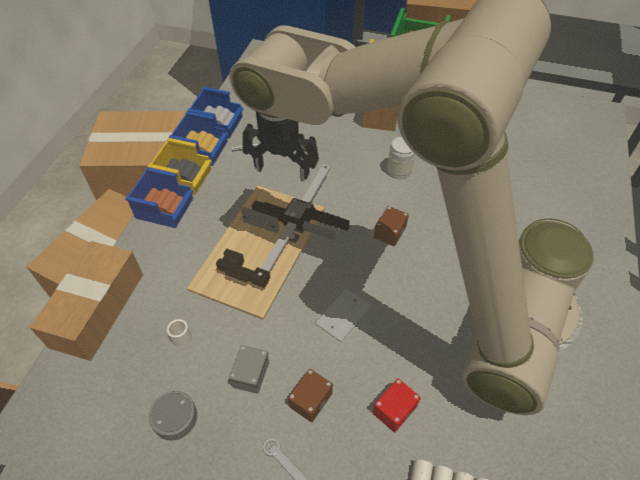

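The scene view shows the grey box at (448,232), the clamp with its bar along world +y from (215,250) to (370,255), and the plate at (304,275). The side view agrees, with the box at (249,367). Next I fit both from the depth data.

Run:
```python
from h import *
def rect(p):
    (c,s,a)=cv2.minAreaRect((p[:,:2]*1000).astype(np.float32)); return np.round(c,1),np.round(s,1),round(a,2)
for n in ['scene','side']:
    d=np.load(n+'0.npz'); w=d['w'].reshape(-1,3)
    def sel(x0,x1,y0,y1,z0,z1):
        m=(w[:,0]>x0)&(w[:,0]<x1)&(w[:,1]>y0)&(w[:,1]<y1)&(w[:,2]>z0)&(w[:,2]<z1); return w[m]
    b=sel(.42,.6,.24,.42,.044,.058); print(n,'box',len(b),rect(b),np.median(b[:,2]))
    bd=sel(.45,.75,-.2,.26,.007,.016); print('board',len(bd),rect(bd))
    pl=sel(.57,.69,-.045,.02,.05,.066); 
    h=sel(.40,.72,-.16,.15,.025,.075); print('hi',len(h))
    if n=='scene':
        # top-down map
        H=np.zeros((400,400),np.float32)
        for q in np.concatenate([np.load(m+'0.npz')['w'].reshape(-1,3) for m in ['scene','side']]):
            if np.isfinite(q[0]) and .005<q[2]<.09:
                i=int((q[0]-.40)*1000); j=int((q[1]+.2)*1000)
                if 0<=i<400 and 0<=j<400: H[i,j]=max(H[i,j],q[2])
        im=cv2.applyColorMap((np.clip(cv2.dilate(H,np.ones((3,3)))/.07,0,1)*255).astype(np.uint8),cv2.COLORMAP_JET)
        cv2.imwrite('pics/top.png',cv2.resize(im,(600,600)))
```

```text
scene box 591 (array([484.1, 324.3]), array([ 75.3, 131.6]), 87.33) 0.049955484494318414
board 6586 (array([603.2,  29.8]), array([299.8, 447.1]), 1.54)
hi 3340
side box 1031 (array([482.4, 325.9]), array([ 74.8, 126.2]), 88.22) 0.04914839226146783
board 6045 (array([608.4,  15. ]), array([358.5, 192.1]), 83.69)
hi 3845
```

View pics/top.png

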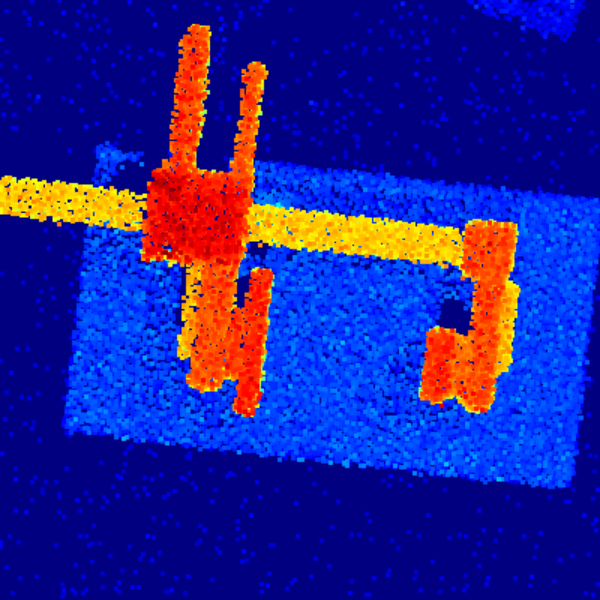

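The top map shows the clamp yawed about -0.1 rad: bar along the picture, head at (200,215), plate at (255,340), pad at (438,365). I'll refine it now.

Run:
```python
from h import *
from scipy.optimize import minimize
from scipy.ndimage import label
W=np.concatenate([np.load(m+'0.npz')['w'].reshape(-1,3) for m in ['scene','side']]); W=W[np.isfinite(W[:,0])]
def rect(p):
    (c,s,a)=cv2.minAreaRect((p[:,:2]*1000).astype(np.float32)); return np.round(c,1),np.round(s,1),round(a,2)
for n in ['scene','side']:
    w=np.load(n+'0.npz')['w'].reshape(-1,3)
    m=(abs(w[:,0]-.5)<.075)&(abs(w[:,1]-.325)<.075)&(w[:,2]>.042)&(w[:,2]<.06); p=w[m]
    G=np.zeros((150,150),np.uint8); i=((p[:,0]-.425)*1000).astype(int); j=((p[:,1]-.25)*1000).astype(int); G[i,j]=1
    L,k=label(cv2.dilate(G,np.ones((5,5))))
    for t in range(1,k+1):
        q=p[L[i,j]==t]
        if len(q)>50: print(n,'box?',len(q),rect(q),'med',np.median(q[:,:2],axis=0))
# clamp template scoring: bar, head, board height map in clamp frame
def toC(w,p): 
    c,s=np.cos(p[2]),np.sin(p[2]); d=w[:,:2]-p[:2]; return np.c_[d@[c,s],d@[-s,c],w[:,2]]
for n in ['scene','side']:
  w=np.load(n+'0.npz')['w'].reshape(-1,3); w=w[np.isfinite(w[:,0])]
  p=np.array([.54,-.055,-.118])
  for it in range(8):
    q=toC(w,p)
    bar=q[(abs(q[:,0])<16)&(abs(q[:,0])<.016)&(q[:,1]>.025)&(q[:,1]<.13)&(abs(q[:,2]-.046)<.006)]
    a=np.polyfit(bar[:,1],bar[:,0],1)
    p[2]-=a[0]; p[:2]+=a[1]*np.array([np.cos(p[2]),np.sin(p[2])])
    q=toC(w,p)
    hd=q[(abs(q[:,0])<.026)&(q[:,1]>-.08)&(q[:,1]<.05)&(abs(q[:,2]-.061)<.005)]
    lo,hi=np.percentile(hd[:,1],[1,99]); e=(lo+hi)/2+.014
    p[:2]+=e*np.array([-np.sin(p[2]),np.cos(p[2])])
  q=toC(w,p)
  pl=q[(q[:,0]>.03)&(q[:,0]<.14)&(q[:,1]>.029)&(q[:,1]<.05)&(q[:,2]>.0545)&(q[:,2]<.063)]
  print(n,'clamp',p.round(4),'hd',lo,hi,'plate',np.percentile(pl,[1,50,99],axis=0).round(4).tolist())
  pf=q[(q[:,0]>.062)&(q[:,0]<.098)&(q[:,1]>.11)&(q[:,1]<.2)&(q[:,2]>.05)]
  print('pad ymin',np.percentile(pf[:,1],[1,50,99]).round(4),np.percentile(pf[:,0],[1,99]))
  pj=q[(q[:,0]>-.1)&(q[:,0]<.13)&(q[:,1]>.11)&(q[:,1]<.2)&(q[:,2]>.045)]; print('jaw x',np.percentile(pj[:,0],[1,99]))
  tr=q[(q[:,0]>-.08)&(q[:,0]<-.06)&(abs(q[:,1])<.05)&(q[:,2]>.045)]; print('handle/trig y',[np.percentile(t[:,1],[2,98]).round(4) for t in (tr[tr[:,1]<-.008],tr[tr[:,1]>-.008])])
```

```text
scene box? 607 (array([517.8, 322.6]), array([61.2, 73.7]), 0.67) med [0.52064913 0.32146714]
side box? 1047 (array([515.3, 324.8]), array([56.3, 73.1]), 2.53) med [0.51455735 0.32707141]
scene clamp [ 0.5478 -0.0562 -0.1183] hd -0.04566922823474105 0.01766922823679536 plate [[0.0324, 0.0291, 0.0546], [0.0841, 0.0341, 0.058], [0.1243, 0.0392, 0.0625]]
pad ymin [0.1502 0.1711 0.1958] [0.06240302 0.09761521]
jaw x [-0.0962346   0.10167072]
handle/trig y [array([-0.0359, -0.02  ]), array([0.0021, 0.019 ])]
side clamp [ 0.5443 -0.0535 -0.1148] hd -0.0454916172707616 0.017491617270794974 plate [[0.0329, 0.0292, 0.0546], [0.0808, 0.0343, 0.0579], [0.1244, 0.0398, 0.0611]]
pad ymin [0.1481 0.171  0.1938] [0.0627627  0.09751167]
jaw x [-0.09857697  0.09729352]
handle/trig y [array([-0.0354, -0.0194]), array([0.0036, 0.0477])]
```

Emit:
{"fn": "drive_tool", "kwargs": {
  "plan": [
    {"tx": 50, "ty": -5},
    {"tx": 110, "ty": -11},
    {"tx": 170, "ty": -17},
    {"tx": 230, "ty": -23},
    {"tx": 290, "ty": -30},
    {"tx": 324, "ty": -34},
    {"tx": 324, "ty": -34},
    {"tx": 324, "ty": -34},
    {"tx": 324, "ty": -34}
  ],
  "jaw": 0,
  "squeeze": 30
}}

```text
invalid input
```

```bash
cat > wb.py <<'E'
from h import *
s=manip.read_state(); e=np.array(s['eef_pos']); M=R.from_quat(s['eef_rot']).as_matrix()
print(s['time'],e.round(4),'toolx',M[:,0].round(3))
c=cap('wrist'); w=cloud(c).reshape(-1,3)
m=(abs(w[:,0]-e[0])<.06)&(abs(w[:,1]-e[1])<.07)&(w[:,2]>.044)&(w[:,2]<.056); p=w[m]
print(len(p),cv2.minAreaRect((p[:,:2]*1000).astype(np.float32)),np.median(p[:,2]))
cv2.imwrite('pics/w1.png',c['image'][...,::-1])
E
python3 wb.py
```

```text
1.05 [0.55   0.     0.2313] toolx [0. 1. 0.]
5625 ((549.8595581054688, -0.10921478271484375), (119.89225006103516, 139.88397216796875), 0.13741125166416168) 0.04720851547815219
```

View pics/w1.png

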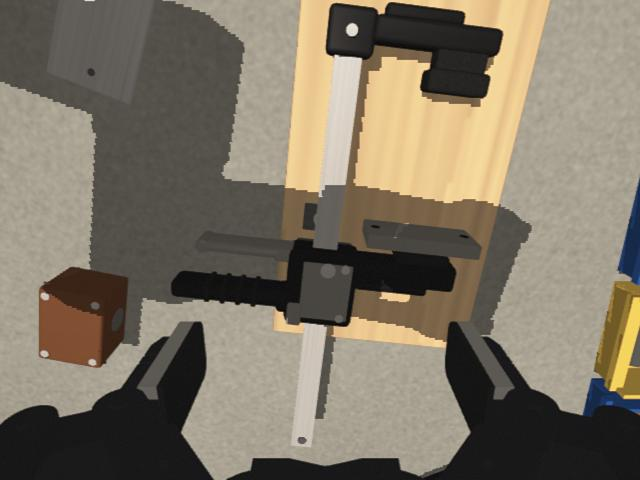

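The move was refused, probably because every row needs all its keys. The picture does give a close view of the clamp: plate at (420,238), pad at (455,80).

Emit:
{"fn": "drive_tool", "kwargs": {
  "plan": [
    {"tx": 50, "ty": -5, "tz": 0, "roll": 0},
    {"tx": 110, "ty": -11, "tz": 0, "roll": 0},
    {"tx": 170, "ty": -17, "tz": 0, "roll": 0},
    {"tx": 230, "ty": -23, "tz": 0, "roll": 0},
    {"tx": 290, "ty": -30, "tz": 0, "roll": 0},
    {"tx": 324, "ty": -34, "tz": 0, "roll": 0},
    {"tx": 324, "ty": -34, "tz": 0, "roll": 0},
    {"tx": 324, "ty": -34, "tz": 0, "roll": 0}
  ],
  "jaw": 0,
  "squeeze": 30
}}

```text
time: 2.1
eef_pos: [0.5161, 0.3234, 0.2312]
eef_rot: [0.707, 0.707, -0.0, 0.0]
ft_force: [0.3, -0.3, 0.3]
gripper_width: 0.0853
grip_force: 0.0
```

```bash
python3 wb.py
```

```text
2.1 [0.5161 0.3234 0.2312] toolx [ 0.  1. -0.]
6198 ((517.4989624023438, 325.01690673828125), (56.131622314453125, 72.21825408935547), 2.224512815475464) 0.050608135515421676
```

Emit:
{"fn": "drive_tool", "kwargs": {
  "plan": [
    {"tx": 2, "ty": 1, "tz": 50, "roll": -0.039},
    {"tx": 2, "ty": 1, "tz": 105, "roll": -0.039},
    {"tx": 2, "ty": 1, "tz": 160, "roll": -0.039},
    {"tx": 2, "ty": 1, "tz": 200, "roll": -0.039},
    {"tx": 2, "ty": 1, "tz": 216, "roll": -0.039},
    {"tx": 2, "ty": 1, "tz": 216, "roll": -0.039},
    {"tx": 2, "ty": 1, "tz": 216, "roll": -0.039}
  ]
}}

```text
time: 3.02
eef_pos: [0.5181, 0.3261, 0.0171]
eef_rot: [0.693, 0.721, 0.001, 0.001]
ft_force: [0.8, -0.4, 0.9]
gripper_width: 0.0857
grip_force: 0.0
```

Emit:
{"fn": "drive_tool", "kwargs": {
  "plan": [
    {"tx": 0, "ty": 0, "tz": 0, "roll": 0},
    {"tx": 0, "ty": 0, "tz": 0, "roll": 0},
    {"tx": 0, "ty": 0, "tz": 0, "roll": 0},
    {"tx": 0, "ty": 0, "tz": 0, "roll": 0},
    {"tx": 0, "ty": 0, "tz": 0, "roll": 0}
  ],
  "jaw": 0.6,
  "squeeze": 30
}}

```text
time: 3.65
eef_pos: [0.5174, 0.3262, 0.0164]
eef_rot: [0.693, 0.721, 0.001, 0.0]
ft_force: [-0.5, -0.6, 4.7]
gripper_width: 0.0554
grip_force: 33.0
```

Emit:
{"fn": "drive_tool", "kwargs": {
  "plan": [
    {"tx": 0, "ty": 0, "tz": -50, "roll": 0},
    {"tx": 0, "ty": 0, "tz": -110, "roll": 0},
    {"tx": -25, "ty": 10, "tz": -160, "roll": 0.03},
    {"tx": -75, "ty": 30, "tz": -200, "roll": 0.06},
    {"tx": -130, "ty": 45, "tz": -220, "roll": 0.09},
    {"tx": -190, "ty": 60, "tz": -230, "roll": 0.12},
    {"tx": -250, "ty": 75, "tz": -230, "roll": 0.155},
    {"tx": -310, "ty": 88, "tz": -230, "roll": 0.155},
    {"tx": -370, "ty": 95, "tz": -230, "roll": 0.155},
    {"tx": -431, "ty": 100, "tz": -230, "roll": 0.155}
  ]
}}

```text
time: 4.9
eef_pos: [0.6336, -0.1026, 0.2451]
eef_rot: [0.747, 0.665, -0.0, -0.0]
ft_force: [1.0, 0.5, -1.8]
gripper_width: 0.0557
grip_force: 33.8
```

Emit:
{"fn": "drive_tool", "kwargs": {
  "plan": [
    {"tx": 0, "ty": 0, "tz": 0, "roll": 0},
    {"tx": 0, "ty": 0, "tz": 0, "roll": 0}
  ]
}}

```text
time: 5.15
eef_pos: [0.6335, -0.1004, 0.2451]
eef_rot: [0.747, 0.665, -0.0, -0.0]
ft_force: [-0.6, 0.1, -1.5]
gripper_width: 0.0553
grip_force: 33.7
```

```bash
cat > cl.py <<'E'
from h import *
s=manip.read_state(); e=np.array(s['eef_pos']); M=R.from_quat(s['eef_rot']).as_matrix()
print(s['time'],e.round(4),'toolx',M[:,0].round(3),s['gripper_width'])
c=cap('wrist'); w=cloud(c).reshape(-1,3); w=w[np.isfinite(w[:,0])]
cv2.imwrite('pics/w2.png',c['image'][...,::-1]); np.savez('w2.npz',w=w)
def toC(w,p): 
    k,s=np.cos(p[2]),np.sin(p[2]); d=w[:,:2]-p[:2]; return np.c_[d@[k,s],d@[-s,k],w[:,2]]
p=np.array([.546,-.055,-.1165])
for it in range(8):
    q=toC(w,p)
    bar=q[(abs(q[:,0])<.016)&(q[:,1]>.025)&(q[:,1]<.12)&(abs(q[:,2]-.046)<.004)]
    a=np.polyfit(bar[:,1],bar[:,0],1)
    p[2]+=-a[0]; p[:2]+=a[1]*np.array([np.cos(p[2]),np.sin(p[2])])
q=toC(w,p); print('bar',len(bar),np.percentile(bar[:,0],[1,99]))
hd=q[(abs(q[:,0])<.026)&(q[:,1]>-.08)&(q[:,1]<.05)&(abs(q[:,2]-.061)<.004)]
if len(hd): print('hd',len(hd),np.percentile(hd,[1,99],axis=0).round(4).tolist())
pl=q[(q[:,0]>.02)&(q[:,0]<.14)&(q[:,1]>.015)&(q[:,1]<.06)&(abs(q[:,2]-.058)<.0025)]
print('clamp',p.round(4),'plate',len(pl),np.percentile(pl,[1,50,99],axis=0).round(4).tolist(),cv2.minAreaRect((pl[:,:2]*1000).astype(np.float32)))
pf=q[(q[:,0]>.062)&(q[:,0]<.098)&(q[:,1]>.11)&(q[:,1]<.2)&(q[:,2]>.052)&(q[:,2]<.062)]
if len(pf): print('pad',len(pf),np.percentile(pf,[1,99],axis=0).round(4).tolist())
b=q[(abs(q[:,0]-.065)<.1)&(q[:,1]>.1)&(q[:,1]<.27)&(abs(q[:,2]-.012)<.003)]
print('board ymax',np.percentile(b[:,1],[99.5]) if len(b) else None)
E
python3 cl.py
```

```text
5.15 [ 0.6335 -0.1004  0.2451] toolx [0.116 0.993 0.001] 0.05528106242488559
bar 3590 [-0.01033212  0.00965821]
hd 5303 [[-0.0253, -0.0447, 0.0576], [0.0254, 0.0178, 0.0646]]
clamp [ 0.5475 -0.0552 -0.1146] plate 2663 [[0.0237, 0.0166, 0.0558], [0.0779, 0.0312, 0.0584], [0.1222, 0.039, 0.0602]] ((71.68020629882812, 27.237321853637695), (103.20872497558594, 23.974472045898438), 0.26006799936294556)
board ymax [0.12026119]
```

View pics/w2.png

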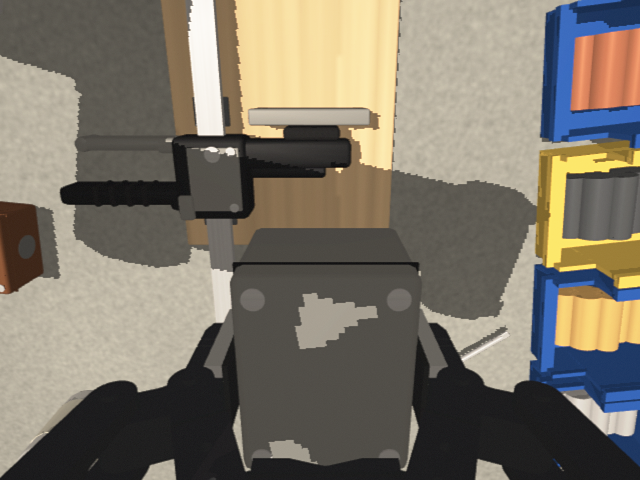

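The box is held square between the fingers. The plate's top edge spans columns 249–369 near row 117. I'll get the plate centre and the held box's pose from the cloud.

Run:
```python
from h import *
w=np.load('w2.npz')['w']; p=np.array([.5475,-.055,-.1146]); k,s=np.cos(p[2]),np.sin(p[2]); d=w[:,:2]-p[:2]
q=np.c_[d@[k,s],d@[-s,k],w[:,2]]*1000
pl=q[(q[:,0]>0)&(q[:,0]<150)&(q[:,1]>30.5)&(q[:,1]<55)&(q[:,2]>55)&(q[:,2]<61)]
print('plate',np.percentile(pl,[.5,50,99.5],axis=0).round(1).tolist(),cv2.minAreaRect(pl[:,:2].astype(np.float32)))
bx=q[(q[:,2]>272)&(q[:,2]<290)&(abs(q[:,1]+36)<60)&(abs(q[:,0]-90)<60)]
print('box',len(bx),np.median(bx,axis=0),cv2.minAreaRect(bx[:,:2].astype(np.float32)))
e=manip.read_state()['eef_pos'][:2]-p[:2]; print('tcp in clamp',e@[k,s],e@[-s,k])
```

```text
plate [[32.7, 30.8, 56.6], [77.9, 35.1, 58.7], [123.0, 38.9, 60.5]] ((77.52728271484375, 34.8314094543457), (8.055667877197266, 91.34571075439453), 89.95700073242188)
box 38476 [ 90.55729327 -28.04681181 279.275992  ] ((90.474609375, -36.004112243652344), (83.08570098876953, 72.20173645019531), 0.2986956834793091)
tcp in clamp 0.09059113380168059 -0.034556964134253104
```

Emit:
{"fn": "drive_tool", "kwargs": {
  "plan": [
    {"tx": 50, "ty": -6, "tz": 20, "roll": 0},
    {"tx": 100, "ty": -12, "tz": 40, "roll": 0},
    {"tx": 121, "ty": -13, "tz": 80, "roll": 0},
    {"tx": 121, "ty": -13, "tz": 130, "roll": 0},
    {"tx": 121, "ty": -13, "tz": 175, "roll": 0},
    {"tx": 121, "ty": -13, "tz": 200, "roll": 0},
    {"tx": 121, "ty": -13, "tz": 212, "roll": 0},
    {"tx": 121, "ty": -13, "tz": 216, "roll": 0},
    {"tx": 121, "ty": -13, "tz": 216, "roll": 0},
    {"tx": 121, "ty": -13, "tz": 216, "roll": 0}
  ]
}}

```text
time: 6.45
eef_pos: [0.6353, 0.0209, 0.0304]
eef_rot: [0.747, 0.665, 0.001, 0.001]
ft_force: [0.3, 0.2, -2.2]
gripper_width: 0.0555
grip_force: 33.6
```

Run:
```python
from h import *
s=manip.read_state(); p=np.array([.5475,-.055,-.1146]); k,q=np.cos(p[2]),np.sin(p[2])
e=s['eef_pos'][:2]-p[:2]; print('tcp in clamp',e@[k,q],e@[-q,k],s['eef_pos'][2],s['ft_force'],s['grip_force'])
M=R.from_quat(s['eef_rot']).as_matrix(); print(M.round(4))
```

```text
tcp in clamp 0.07853309132006384 0.08546628574789489 0.030396682226875468 [ 0.27403877  0.21001098 -2.17671312] 33.63206684589386
[[ 1.157e-01  9.933e-01  1.800e-03]
 [ 9.933e-01 -1.157e-01 -3.000e-04]
 [-1.000e-04  1.800e-03 -1.000e+00]]
```

Emit:
{"fn": "drive_tool", "kwargs": {
  "plan": [
    {"tx": 0, "ty": -1, "tz": 1, "roll": 0},
    {"tx": 0, "ty": -1, "tz": 2, "roll": 0},
    {"tx": 0, "ty": -1, "tz": 2, "roll": 0}
  ]
}}

```text
time: 6.82
eef_pos: [0.6339, 0.021, 0.0285]
eef_rot: [0.747, 0.665, 0.0, 0.0]
ft_force: [-3.0, 0.3, 5.4]
gripper_width: 0.0557
grip_force: 34.6
```

Emit:
{"fn": "drive_tool", "kwargs": {
  "plan": [
    {"tx": 0, "ty": 0, "tz": 0, "roll": 0},
    {"tx": 0, "ty": 0, "tz": 0, "roll": 0},
    {"tx": 0, "ty": 0, "tz": 0, "roll": 0},
    {"tx": 0, "ty": 0, "tz": 0, "roll": 0},
    {"tx": 0, "ty": 0, "tz": 0, "roll": 0}
  ],
  "jaw": 0
}}

```text
time: 7.45
eef_pos: [0.6338, 0.0211, 0.0273]
eef_rot: [0.747, 0.665, 0.0, -0.0]
ft_force: [0.0, 0.2, -0.2]
gripper_width: 0.0853
grip_force: 0.0
```

Emit:
{"fn": "drive_tool", "kwargs": {
  "plan": [
    {"tx": 0, "ty": 0, "tz": -20, "roll": 0},
    {"tx": 0, "ty": 0, "tz": -60, "roll": 0},
    {"tx": 0, "ty": 0, "tz": -110, "roll": 0},
    {"tx": -30, "ty": -10, "tz": -160, "roll": 0},
    {"tx": -70, "ty": -40, "tz": -200, "roll": 0},
    {"tx": -80, "ty": -60, "tz": -200, "roll": 0},
    {"tx": -80, "ty": -60, "tz": -200, "roll": 0},
    {"tx": -80, "ty": -60, "tz": -200, "roll": 0}
  ]
}}

```text
time: 8.45
eef_pos: [0.5654, -0.0512, 0.2269]
eef_rot: [0.747, 0.665, -0.0, -0.0]
ft_force: [-0.5, 0.7, 0.2]
gripper_width: 0.0855
grip_force: 0.0
```

```bash
cat > chk.py <<'E'
import sys; from h import *
c=cap('wrist'); w=cloud(c).reshape(-1,3); w=w[np.isfinite(w[:,0])]; cv2.imwrite('pics/'+sys.argv[1],c['image'][...,::-1])
s=manip.read_state(); p=np.array([.5475,-.055,-.1146]); k,sn=np.cos(p[2]),np.sin(p[2]); T=lambda d:np.c_[d[:,:2]@[k,sn],d[:,:2]@[-sn,k],d[:,2]]*1000
q=T(w-np.r_[p[:2],0]); e=T((np.array(s['eef_pos'])-np.r_[p[:2],0])[None])[0]; print(s['time'],'tcp',e.round(1))
def pr(n,x0,x1,y0,y1,z0,z1):
    a=q[(q[:,0]>x0)&(q[:,0]<x1)&(q[:,1]>y0)&(q[:,1]<y1)&(q[:,2]>z0)&(q[:,2]<z1)]
    if len(a)>10:
        r=cv2.minAreaRect(a[:,:2].astype(np.float32)); print(n,len(a),np.percentile(a,[1,99],axis=0).round(1).tolist(),np.round(r[0],1),np.round(r[1],1),round(r[2],2))
pr('box',20,140,40,130,59.5,66); pr('plate',0,150,30.5,48,55,59.3); pr('pad',62,98,112,190,52,59)
pr('handle',-80,-60,-50,-10,50,62); pr('trigger',-80,-60,-8,40,49,62); pr('head',-28,28,-60,40,58,65)
E
python3 chk.py w3.png
```

```text
8.5 tcp [ 17.4   6.  226.7]
box 8545 [[49.4, 49.2, 60.2], [103.6, 118.9, 64.4]] [76.7 83.9] [56.  71.4] 0.04
plate 1278 [[33.0, 30.5, 56.3], [122.5, 39.4, 59.3]] [77.7 35. ] [91.   9.1] 0.02
pad 59 [[62.4, 149.0, 52.1], [96.7, 149.6, 55.8]] [ 79.5 149.3] [34.9  0.6] 0.11
handle 515 [[-79.7, -35.8, 50.3], [-60.1, -19.5, 58.2]] [-70.  -27.7] [17.2 19.8] 89.74
trigger 360 [[-79.8, 8.3, 49.3], [-60.3, 18.2, 56.6]] [-70.   13.2] [19.9 10.2] 0.16
head 5260 [[-27.2, -44.1, 58.1], [26.2, 17.0, 64.5]] [ -0.3 -13.5] [63.9 55.3] 89.64
```

View pics/w3.png

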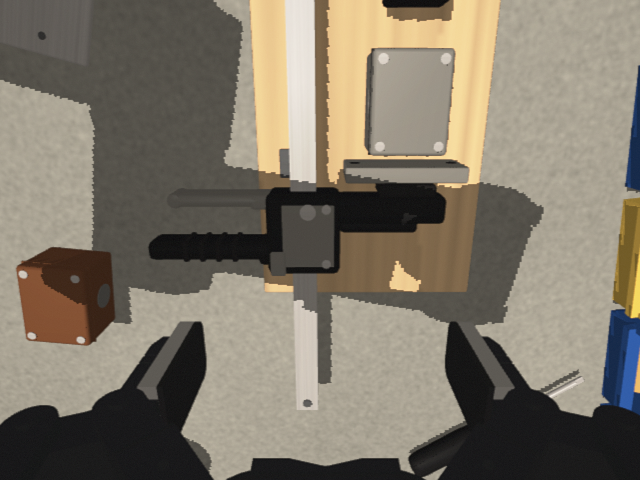

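The box stands centred on the plate, less than 1 mm off, with about 10 mm of gap, and the far pad face is at y≈149. Next I turn 90° to straddle the handle and trigger. The TCP goes to clamp y≈-18, so only the trigger-side finger works against the blade.

Emit:
{"fn": "drive_tool", "kwargs": {
  "plan": [
    {"tx": -3, "ty": -10, "tz": 0, "roll": 0.175},
    {"tx": -6, "ty": -20, "tz": 10, "roll": 0.35},
    {"tx": -10, "ty": -30, "tz": 20, "roll": 0.525},
    {"tx": -13, "ty": -40, "tz": 30, "roll": 0.7},
    {"tx": -16, "ty": -50, "tz": 40, "roll": 0.875},
    {"tx": -19, "ty": -60, "tz": 50, "roll": 1.05},
    {"tx": -22, "ty": -70, "tz": 60, "roll": 1.225},
    {"tx": -24, "ty": -80, "tz": 70, "roll": 1.4},
    {"tx": -24, "ty": -87, "tz": 80, "roll": 1.571},
    {"tx": -24, "ty": -87, "tz": 80, "roll": 1.571}
  ]
}}

```text
time: 9.75
eef_pos: [0.4757, -0.0648, 0.1465]
eef_rot: [0.998, -0.057, -0.001, -0.0]
ft_force: [0.1, 1.1, -0.1]
gripper_width: 0.0852
grip_force: 0.0
```

```bash
python3 chk.py w4.png; python3 -c "
from h import *
s=manip.read_state();print(s['q']);print(R.from_quat(s['eef_rot']).as_matrix().round(3))"
```

```text
9.8 tcp [-69.6 -18.1 147.1]
box 2588 [[48.6, 48.5, 59.7], [55.7, 117.7, 64.4]] [52.2 83.3] [ 7.4 71.6] 0.06
plate 800 [[31.8, 30.6, 55.6], [56.3, 47.9, 59.3]] [44.3 39.3] [17.5 25.4] 89.91
handle 881 [[-79.8, -36.2, 52.0], [-60.2, -20.6, 58.3]] [-70.  -28.4] [16.6 20. ] 89.95
trigger 549 [[-79.8, 7.6, 50.4], [-60.1, 17.6, 57.0]] [-70.   12.7] [19.9 10.2] 0.21
head 12489 [[-27.1, -45.0, 58.2], [26.2, 16.4, 64.6]] [ -0.3 -14.4] [55.1 63.9] 0.08
[-3.82589857e-01  3.46846690e-01  1.62098359e+00  5.68509362e-05
  1.17444637e+00  1.30020685e+00]
[[ 0.994 -0.112 -0.001]
 [-0.112 -0.994  0.   ]
 [-0.001 -0.    -1.   ]]
```

Emit:
{"fn": "drive_tool", "kwargs": {
  "plan": [
    {"tx": 0, "ty": 0, "tz": 40, "roll": 0},
    {"tx": 0, "ty": 0, "tz": 80, "roll": 0},
    {"tx": 0, "ty": 0, "tz": 110, "roll": 0},
    {"tx": 0, "ty": 0, "tz": 126, "roll": 0},
    {"tx": 0, "ty": 0, "tz": 127, "roll": 0},
    {"tx": 0, "ty": 0, "tz": 127, "roll": 0},
    {"tx": 0, "ty": 0, "tz": 127, "roll": 0}
  ],
  "jaw": 0,
  "squeeze": 25
}}

```text
time: 10.68
eef_pos: [0.4763, -0.0654, 0.0211]
eef_rot: [0.998, -0.058, 0.001, 0.0]
ft_force: [0.1, 0.0, 0.5]
gripper_width: 0.0855
grip_force: 0.0
```

Emit:
{"fn": "drive_tool", "kwargs": {
  "plan": [
    {"tx": 0, "ty": 0, "tz": 0, "roll": 0},
    {"tx": 0, "ty": 0, "tz": 0, "roll": 0},
    {"tx": 0, "ty": 0, "tz": 0, "roll": 0},
    {"tx": 0, "ty": 0, "tz": 0, "roll": 0},
    {"tx": 0, "ty": 0, "tz": 0, "roll": 0},
    {"tx": 0, "ty": 0, "tz": 0, "roll": 0}
  ],
  "jaw": 0.54
}}

```text
time: 11.42
eef_pos: [0.4753, -0.0631, 0.0211]
eef_rot: [0.998, -0.058, -0.0, -0.002]
ft_force: [-0.5, 14.5, 10.8]
gripper_width: 0.0393
grip_force: 9.1
```

```bash
cat > tr.py <<'E'
import sys; from h import *
s=manip.read_state(); p=np.array([.5475,-.055,-.1146]); k,sn=np.cos(p[2]),np.sin(p[2]); T=lambda d:np.c_[d[:,:2]@[k,sn],d[:,:2]@[-sn,k],d[:,2]]*1000
print('t',s['time'],'w',s['gripper_width'],'tcp',T((np.array(s['eef_pos'])-np.r_[p[:2],0])[None])[0].round(1),'F',s['ft_force'].round(1),'grip',round(s['grip_force'],1))
for n in ['side','scene']:
    c=cap(n); w=cloud(c).reshape(-1,3); q=T(w[np.isfinite(w[:,0])]-np.r_[p[:2],0])
    off={'scene':(3,-1.3),'side':(-3,1.3)}[n] # ~2 mm calibration shift per camera
    def pr(m,x0,x1,y0,y1,z0,z1):
        a=q[(q[:,0]>x0)&(q[:,0]<x1)&(q[:,1]>y0)&(q[:,1]<y1)&(q[:,2]>z0)&(q[:,2]<z1)]
        print(n,m,len(a),np.percentile(a[:,1],[3,97]).round(1) if len(a)>5 else '')
    pr('pad',64,96,100,200,52,66); pr('barend/jaw',-14,14,100,200,51,66); pr('plate',110,119,20,50,52,66); pr('box',60,98,30,150,60,70)
    cv2.imwrite(f'pics/{n}_{sys.argv[1]}.png',c['image'][...,::-1])
E
python3 tr.py a
```

```text
t 11.425 w 0.03928816075362968 tcp [-70.8 -16.3  21.1] F [-0.5 14.5 10.8] grip 9.1
side pad 336 [101.9 186. ]
side barend/jaw 148 [160.3 189.8]
side plate 18 [27.6 38.7]
side box 322 [ 51.  118.8]
scene pad 289 [101.3 183.2]
scene barend/jaw 135 [127.5 187.8]
scene plate 19 [27.8 36.9]
scene box 365 [ 46.4 116.7]
```

Emit:
{"fn": "drive_tool", "kwargs": {
  "plan": [
    {"tx": 0, "ty": 0, "tz": 0, "roll": 0},
    {"tx": 0, "ty": 0, "tz": 0, "roll": 0},
    {"tx": 0, "ty": 0, "tz": 0, "roll": 0},
    {"tx": 0, "ty": 0, "tz": 0, "roll": 0},
    {"tx": 0, "ty": 0, "tz": 0, "roll": 0}
  ],
  "jaw": 0.1
}}

```text
time: 12.15
eef_pos: [0.4759, -0.0655, 0.0204]
eef_rot: [0.998, -0.058, 0.0, 0.0]
ft_force: [0.3, 0.2, -0.4]
gripper_width: 0.077
grip_force: 0.0
```

Emit:
{"fn": "drive_tool", "kwargs": {
  "plan": [
    {"tx": 0, "ty": 0, "tz": 0, "roll": 0},
    {"tx": 0, "ty": 0, "tz": 0, "roll": 0},
    {"tx": 0, "ty": 0, "tz": 0, "roll": 0},
    {"tx": 0, "ty": 0, "tz": 0, "roll": 0},
    {"tx": 0, "ty": 0, "tz": 0, "roll": 0},
    {"tx": 0, "ty": 0, "tz": 0, "roll": 0}
  ],
  "jaw": 0.56
}}

```text
time: 12.9
eef_pos: [0.4751, -0.0639, 0.0209]
eef_rot: [0.998, -0.058, -0.001, -0.001]
ft_force: [-2.4, 9.6, 11.9]
gripper_width: 0.038
grip_force: 12.2
```

```bash
sed -i "s/,51,66); pr('plate'/,53,66); pr('plate'/; s/'pad',64,96,100/'pad',64,96,120/; s/\[3,97\]/[3,50,97]/" tr.py; python3 tr.py b
```

```text
t 12.9 w 0.03803211886168673 tcp [-71.  -17.1  20.9] F [-2.4  9.6 11.9] grip 12.2
side pad 196 [131.2 152.1 177.2]
side barend/jaw 109 [152.3 166.8 181.6]
side plate 17 [29.2 34.2 39. ]
side box 317 [ 49.6  85.5 119.2]
scene pad 191 [133.  153.4 176.3]
scene barend/jaw 99 [149.9 164.1 178.2]
scene plate 18 [26.7 33.5 37.1]
scene box 386 [ 42.2  82.1 134.9]
```

Emit:
{"fn": "drive_tool", "kwargs": {
  "plan": [
    {"tx": 0, "ty": 0, "tz": 0, "roll": 0},
    {"tx": 0, "ty": 0, "tz": 0, "roll": 0},
    {"tx": 0, "ty": 0, "tz": 0, "roll": 0},
    {"tx": 0, "ty": 0, "tz": 0, "roll": 0},
    {"tx": 0, "ty": 0, "tz": 0, "roll": 0}
  ],
  "jaw": 0.1
}}

```text
time: 13.62
eef_pos: [0.4759, -0.0655, 0.0204]
eef_rot: [0.998, -0.058, 0.0, 0.0]
ft_force: [-0.2, -0.2, -0.3]
gripper_width: 0.0771
grip_force: 0.0
```

Emit:
{"fn": "drive_tool", "kwargs": {
  "plan": [
    {"tx": 0, "ty": 0, "tz": 0, "roll": 0},
    {"tx": 0, "ty": 0, "tz": 0, "roll": 0},
    {"tx": 0, "ty": 0, "tz": 0, "roll": 0},
    {"tx": 0, "ty": 0, "tz": 0, "roll": 0},
    {"tx": 0, "ty": 0, "tz": 0, "roll": 0},
    {"tx": 0, "ty": 0, "tz": 0, "roll": 0}
  ],
  "jaw": 0.56
}}

```text
time: 14.38
eef_pos: [0.4751, -0.0639, 0.0209]
eef_rot: [0.998, -0.058, -0.001, -0.001]
ft_force: [-2.6, 9.4, 12.3]
gripper_width: 0.0378
grip_force: 12.2
```

Emit:
{"fn": "drive_tool", "kwargs": {
  "plan": [
    {"tx": 0, "ty": 0, "tz": 0, "roll": 0},
    {"tx": 0, "ty": 0, "tz": 0, "roll": 0},
    {"tx": 0, "ty": 0, "tz": 0, "roll": 0},
    {"tx": 0, "ty": 0, "tz": 0, "roll": 0},
    {"tx": 0, "ty": 0, "tz": 0, "roll": 0}
  ],
  "jaw": 0.1
}}

```text
time: 15.0
eef_pos: [0.4759, -0.0655, 0.0204]
eef_rot: [0.998, -0.058, 0.0, 0.0]
ft_force: [-0.2, -0.5, 1.1]
gripper_width: 0.0767
grip_force: 0.0
```

Emit:
{"fn": "drive_tool", "kwargs": {
  "plan": [
    {"tx": 0, "ty": 0, "tz": 0, "roll": 0},
    {"tx": 0, "ty": 0, "tz": 0, "roll": 0},
    {"tx": 0, "ty": 0, "tz": 0, "roll": 0},
    {"tx": 0, "ty": 0, "tz": 0, "roll": 0},
    {"tx": 0, "ty": 0, "tz": 0, "roll": 0},
    {"tx": 0, "ty": 0, "tz": 0, "roll": 0}
  ],
  "jaw": 0.56
}}

```text
time: 15.75
eef_pos: [0.4751, -0.0638, 0.0209]
eef_rot: [0.998, -0.058, -0.001, -0.001]
ft_force: [-3.0, 9.3, 12.1]
gripper_width: 0.038
grip_force: 12.7
```

```bash
sed -i "s/'pad',64,96,120,200,52,66/'pad',64,96,100,200,52,58.5/" tr.py; python3 tr.py c
```

```text
t 15.75 w 0.03799914076814852 tcp [-71.  -17.1  20.9] F [-3.   9.3 12.1] grip 12.7
side pad 204 [114.2 134.1 160.8]
side barend/jaw 105 [136.1 150.3 163. ]
side plate 17 [27.7 33.8 41.3]
side box 299 [ 47.5  82.1 114.9]
scene pad 179 [114.7 137.9 160.4]
scene barend/jaw 101 [133.4 147.6 161.7]
scene plate 18 [26.9 32.2 37.2]
scene box 367 [ 43.9  78.6 119.5]
```

Emit:
{"fn": "drive_tool", "kwargs": {
  "plan": [
    {"tx": 0, "ty": 0, "tz": 0, "roll": 0},
    {"tx": 0, "ty": 0, "tz": 0, "roll": 0},
    {"tx": 0, "ty": 0, "tz": 0, "roll": 0},
    {"tx": 0, "ty": 0, "tz": 0, "roll": 0},
    {"tx": 0, "ty": 0, "tz": 0, "roll": 0}
  ],
  "jaw": 0.1
}}

```text
time: 16.48
eef_pos: [0.4759, -0.0655, 0.0204]
eef_rot: [0.998, -0.058, 0.0, 0.0]
ft_force: [0.5, 0.2, 0.3]
gripper_width: 0.0769
grip_force: 0.0
```

Emit:
{"fn": "drive_tool", "kwargs": {
  "plan": [
    {"tx": 0, "ty": 0, "tz": 0, "roll": 0},
    {"tx": 0, "ty": 0, "tz": 0, "roll": 0},
    {"tx": 0, "ty": 0, "tz": 0, "roll": 0},
    {"tx": 0, "ty": 0, "tz": 0, "roll": 0},
    {"tx": 0, "ty": 0, "tz": 0, "roll": 0},
    {"tx": 0, "ty": 0, "tz": 0, "roll": 0}
  ],
  "jaw": 0.56
}}

```text
time: 17.23
eef_pos: [0.475, -0.0638, 0.0209]
eef_rot: [0.998, -0.058, -0.001, -0.001]
ft_force: [-3.5, 9.6, 12.5]
gripper_width: 0.0378
grip_force: 15.0
```

```bash
python3 tr.py d; python3 -c "
import cv2
a=cv2.imread('pics/scene_d.png')[200:340,200:420]; b=cv2.imread('pics/side_d.png')[180:310,180:380]
cv2.imwrite('pics/d.png',cv2.vconcat([cv2.resize(a,(500,300)),cv2.resize(b,(500,300))]))"
```

```text
t 17.225 w 0.03776293440375274 tcp [-71.  -17.   20.9] F [-3.5  9.6 12.5] grip 15.0
side pad 192 [108.5 128.9 153.9]
side barend/jaw 113 [128.5 142.2 156.1]
side plate 19 [25.3 32.7 37.7]
side box 311 [ 40.   75.7 109.4]
scene pad 186 [107.5 130.8 151.2]
scene barend/jaw 101 [124.4 140.3 154.6]
scene plate 17 [25.5 30.2 34.7]
scene box 389 [ 37.   73.7 114.4]
```

View pics/d.png

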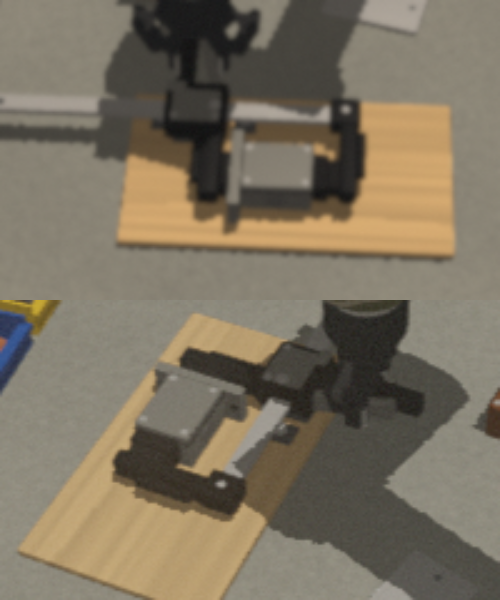

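The picture shows plate, box and pad all touching, with the box square on the plate. The pull reads 15 N, so the pad is squashed about 2 mm. I'll release once and then pull in graded steps.

Emit:
{"fn": "drive_tool", "kwargs": {
  "plan": [
    {"tx": 0, "ty": 0, "tz": 0, "roll": 0},
    {"tx": 0, "ty": 0, "tz": 0, "roll": 0},
    {"tx": 0, "ty": 0, "tz": 0, "roll": 0},
    {"tx": 0, "ty": 0, "tz": 0, "roll": 0},
    {"tx": 0, "ty": 0, "tz": 0, "roll": 0}
  ],
  "jaw": 0.1
}}

```text
time: 17.95
eef_pos: [0.4759, -0.0654, 0.0204]
eef_rot: [0.998, -0.058, 0.0, 0.0]
ft_force: [0.4, -0.2, 0.7]
gripper_width: 0.0769
grip_force: 0.0
```

Emit:
{"fn": "drive_tool", "kwargs": {
  "plan": [
    {"tx": 0, "ty": 0, "tz": 0, "roll": 0},
    {"tx": 0, "ty": 0, "tz": 0, "roll": 0},
    {"tx": 0, "ty": 0, "tz": 0, "roll": 0},
    {"tx": 0, "ty": 0, "tz": 0, "roll": 0},
    {"tx": 0, "ty": 0, "tz": 0, "roll": 0},
    {"tx": 0, "ty": 0, "tz": 0, "roll": 0}
  ],
  "jaw": 0.38
}}

```text
time: 18.7
eef_pos: [0.4753, -0.0626, 0.0208]
eef_rot: [0.998, -0.058, -0.0, -0.002]
ft_force: [0.8, 18.6, 11.2]
gripper_width: 0.0532
grip_force: 9.3
```

Emit:
{"fn": "drive_tool", "kwargs": {
  "plan": [
    {"tx": 0, "ty": 0, "tz": 0, "roll": 0},
    {"tx": 0, "ty": 0, "tz": 0, "roll": 0},
    {"tx": 0, "ty": 0, "tz": 0, "roll": 0},
    {"tx": 0, "ty": 0, "tz": 0, "roll": 0}
  ],
  "jaw": 0.44
}}

```text
time: 19.2
eef_pos: [0.4752, -0.0621, 0.0209]
eef_rot: [0.998, -0.058, -0.0, -0.002]
ft_force: [1.4, 21.7, 13.9]
gripper_width: 0.0481
grip_force: 11.1
```

```bash
python3 tr.py e
```

```text
t 19.2 w 0.04805176080555227 tcp [-71.  -15.3  20.9] F [ 1.4 21.7 13.9] grip 11.1
side pad 186 [107.3 126.2 149.1]
side barend/jaw 112 [124.6 139.7 153.5]
side plate 20 [25.2 33.6 39.3]
side box 298 [ 40.5  74.7 108.2]
scene pad 159 [108.1 131.  149.1]
scene barend/jaw 102 [121.8 136.1 150.2]
scene plate 19 [25.5 30.1 34.8]
scene box 386 [ 38.2  71.4 108.2]
```

Emit:
{"fn": "drive_tool", "kwargs": {
  "plan": [
    {"tx": 0, "ty": 0, "tz": 0, "roll": 0},
    {"tx": 0, "ty": 0, "tz": 0, "roll": 0},
    {"tx": 0, "ty": 0, "tz": 0, "roll": 0},
    {"tx": 0, "ty": 0, "tz": 0, "roll": 0}
  ]
}}

```text
time: 19.8
eef_pos: [0.4752, -0.0621, 0.0209]
eef_rot: [0.998, -0.058, -0.0, -0.002]
ft_force: [0.4, 22.8, 13.0]
gripper_width: 0.0483
grip_force: 11.1
```

```bash
sed -i "s/^c=cap('wrist')/c=cap(sys.argv[2])/" chk.py; python3 tr.py f | grep -E 'pad|jaw'; python3 chk.py s5.png side | grep -E 'box|plate'; python3 chk.py s6.png scene| grep -E 'box|plate'
```

```text
side pad 189 [108.2 127.9 149.7]
side barend/jaw 101 [125.8 138.3 153.2]
scene pad 162 [109.9 130.4 148.9]
scene barend/jaw 101 [121.8 138.1 152.3]
box 489 [[46.9, 40.6, 59.6], [100.9, 110.7, 65.6]] [74.2 81.2] [83.2 56.3] 88.8
plate 74 [[31.8, 30.7, 55.5], [119.1, 47.2, 59.2]] [75. 39.] [16.8 90.2] 89.99
box 530 [[50.1, 40.6, 59.6], [106.4, 116.9, 65.9]] [78.4 80.8] [59.3 81.2] 0.54
plate 59 [[35.3, 30.7, 55.3], [120.1, 47.6, 59.1]] [77.7 39.2] [89.2 16.9] 0.38
```

```bash
python3 -c "
from rig import manip
print(manip.job_done())"
```

```text
the job is handed in; nothing more can be done
None
```

The job is handed in, with no verdict returned: the box stands centred (within about 1 mm) and square on the plate, and the clamp was closed by the trigger alone, with the trigger still squeezed and the pad squashed an estimated 4–5 mm.

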